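# Draw the plug gauge partway out of the angled drilling jig

## Robot

A 6-joint arm with a two-finger parallel gripper is mounted at the origin on the work surface. World frame = base frame: x ahead of the robot, y to its left, z up, the work surface at z = 0. Lengths are in m, angles in degrees, forces in N, time in s.
With the tool pointing down it reaches from about 0.375 to 0.9 m from the base axis. Payload 3.1 kg.
Tool frame: the origin (TCP) lies on the centre line of the jaws, within the pads' length; the fingertips stand bot.nose_length ahead of it and the grasp point (between the pads) lies 2 mm behind it (bot.nose_length is the distance from the TCP to the fingertips, in m); z points along the fingers, y is the direction in which the jaws open and shut (so a half turn about z gives the same grasp; the last joint's range is limited). The gripper opens to 87 mm and grips with 3 to 60 N. Pads are 19 mm wide; open, the fingers measure 117 mm over their backs; the gripper's body (75 mm by 190 mm) begins 51 mm behind the grasp point.
Start: joints at [56.465, 30.224, 82.088, -0, 67.689, -10.227], TCP at [0.247, 0.574, 0.24] pointing down, gripper open.
Joint ranges: [-176.69, 176.69], [-43.24, 126.21], [12.49, 139.97], [-82, 262], [0, 151.66], [-163.58, 163.58]. Speed limits (degrees/s): [159.86, 159.86, 180, 180, 180, 180].

## Interface

Orientations are given as a 3x3 rotation matrix whose columns are the frame's x, y, z axes.
In Python, from rig import bot, optics, hand_in gives the robot as it stands. The module is installed in compiled form; this text tells all that it offers.
- The arm moves only by the tool move_arm, never from a script. Its argument "series" is a list of rows, each a list of 5 numbers: the shift along the tool's x, y, z in m, then the turn about the tool's z in rad, then the finger opening in m, from 0 to 0.087. In form: [[dx, dy, dz, roll, grip], ...]. A call has 1 to 5 rows; each row is the pose to reach, as a shift and turn from the pose measured when the call began, along the tool's axes at that moment; what a row does not reach only later rows make up. A row lasts 1/8 s, in which the tool goes at most 62.5 mm and 10.7 degrees, less where a joint would pass 70% of its speed; a pose out of reach is approached as far as the arm can. A call with a gripper value outside its range is refused whole. The fingers move at their own pace and stop on an object; the grip force is fixed at half the most. Time passes only in rows, so rows that repeat a pose let the fingers close. It gives the time, the measured TCP pose, the force and the opening at its end, in the units of the state.
- bot.read_state(): the state, without advancing time (a new reading comes with each control period).
- optics.capture(name): name is "scene" or "top" or "wrist"; returns the picture (400x640x3 uint8, red, green, blue); there is no depth.
- optics.camera_params(name): a dict with "vfov" (degrees; the focal length in pixels is half the picture's height over the tangent of half this angle, whatever the lens; pixels are square), "cx", "cy" (the principal point, pixels), "world_from_camera" (4x4, takes a point from camera to world coordinates); the wrist camera has in their place "hand_eye" (4x4, takes a point from camera to tool coordinates, whose origin is the TCP and whose axes are the flange's). Camera axes: x right, y down, z forward; pixel columns grow to the right and rows downward; lengths in m; the calibration is good to about 2 mm. A picture is of the moment at which its call begins: read the wrist's pose just before it. camera_params takes no time and is no camera call.
- hand_in(): hands the job in, once; it reports no verdict.
The state is a dict: "time_s": time; "joint_positions": joint angles; "qvel": joint speeds; "tau": joint torques, N m; "position": TCP position; "tcp_rot": TCP orientation; "force": force on the tool from outside, world axes, zero at the start; "moment": the same for the moment, N m; "opening": opening from 0.0 (shut) to 1.0 (fully open).
Only numpy, scipy, OpenCV 4.12 (cv2) and the standard library are available. Lean on these libraries where they do the work, as an engineer would, in place of code of your own. Each camera call takes 0.05 s, during which the arm holds its last target. There are 200 camera calls.

## Task

On the luthier's bench, lift the sanding block off the angled drilling jig and set it down standing on its cork sole on the bench, clear of the jig; do not drop it. Then grip the steel plug gauge by its handle and draw it about 30 mm out of its bore, straight along the leaning bore so that it does not bind and never right out, and finish still holding it there, motionless, with the rest of its shank in the bore. Leave the tin, the chisel and the bridge blank where they are.

Things in the scene. Friction and masses are not known exactly. Their poses are not given: they have to be found in the camera images.
- jig: The fixed wooden drilling jig: plywood base plate 130 (x) by 220 (y) by 12 mm thick, carrying a tilted bored hardwood block between two cheeks; 135 mm high at the top of its fence. Origin under the centre of the base, on the bench; z up. It cannot be moved.
- bore_block: The jig's bored block, 100 (x) by 200 (y) by 72 mm thick, leaning 14 degrees towards the jig's -x side (the side nearer the robot). Origin at the centre of the bore's mouth, which is the middle of the block's sloping top face (100 mm above the bench); z is the bore's axis, pointing out of the bore, square to the face; y is level, x runs up the slope. The bore is 17 mm wide and goes right through. An aluminium fence 24 mm high, along y, stands on the face from x = 24 to 50 mm.
- gauge: The steel plug gauge, loose, 0.18 to 0.35 kg. Shank 16 mm thick and 60 mm long, all of it in the bore at the start; collar 26 mm wide and 6 mm thick resting on the block's face; round handle 22 mm thick and 54 mm long above that. Origin on the axis at the collar's underside (at the bore's mouth when fully in); z along the axis, towards the handle's top.
- gauge_grip (a point): Where to grip the gauge: on its axis in the handle, 40 mm above the collar's underside and 20 mm below the handle's top; same axes as the gauge.
- sander: The loose sanding block, about 0.12 kg: sole 44 (x) by 60 (y) by 22 mm thick, cork underneath, and on it a full-length wooden grip ridge 20 mm thick (x), 60 mm long (y), 47 mm high; 69 mm high in all. Origin at the middle of its underside, z up out of the ridge. At the start it stands on the block's sloping face between the gauge and the +y end, 2 to 6 mm from the gauge's collar, its axes along those of the bored block.
- sander_center (a point): Centre of the sanding block, 34.5 mm above its underside; the same axes. The ridge spans 12.5 mm below to 34.5 mm above this point.
- tin_center (a point): Centre of a closed wax tin, 75 mm across and 27 mm high, lying on the bench; bystander.
- chisel_center (a point): A chisel 220 mm long lying on the bench, at about its middle, 11 mm up; its x is along the blade; bystander.
- bridge_center (a point): Centre of a dark wooden bridge blank, 30 by 130 by 12 mm, y along its length, lying on the bench; bystander.
Things that resemble listed ones, but are neither listed nor needed, are in the scene too. Leave any purple look-alike of the gauge alone. Of the things shaped like the sander, the cork one is meant.

How it is judged:
By the outcome, as a careful person would: the job done as asked, in the order asked, and still so for the second after the job is handed in, while the arm keeps its last pose, push and grip.
It also fails if it takes over 50 s, if anything falls off the work surface, if the arm or the gripper's body presses on something with over 40 N, if the wrist force passes 120 N, or if a joint passes its speed limit or range.

## Working session

There is one attempt and no reset: what is moved stays moved. The work goes in short steps, Python scripts to look and compute and a tool call to move; the robot and the scene stay as the last step left them, time stands still between calls to the robot, and variables do not carry over. Pictures are saved under pics/ and viewed, on a budget of 10 in all, crops included, one or two more only if the job needs it, and the job is handed in when it is done.

Besides the shell and the picture viewer there is one more tool, called by a JSON object that holds its "fn" and its "kwargs". move_arm: Moves the arm, as the interface text tells. Its arguments: {"type":"object","properties":{"series":{"type":"array"}},"required":["series"]}

```bash
mkdir -p pics
python3 - <<'E'
from rig import bot, optics
import cv2, numpy as np
np.set_printoptions(precision=4,suppress=True)
s=bot.read_state();print(s);print(bot.nose_length)
for n in("scene","top","wrist"):
    im=optics.capture(n);cv2.imwrite(f"pics/{n}0.png",im[:,:,::-1]);print(n,optics.camera_params(n))
E
```

```text
{'time_s': 0.0, 'joint_positions': array([ 56.4655,  30.279 ,  82.1561,  -0.0006,  67.6892, -10.2268]), 'qvel': array([ 0.0757,  0.1129,  0.0519, -0.0064,  0.0604,  0.0779]), 'tau': array([  0.0013, -44.0041, -17.6596,   0.0635,   0.0581,  -0.0002]), 'position': array([0.2469, 0.5734, 0.2386]), 'tcp_rot': array([[-0.9184,  0.3957, -0.0012],
       [ 0.3957,  0.9184, -0.0018],
       [ 0.0004, -0.0021, -1.    ]]), 'force': array([-0.2547,  0.3444, -0.2709]), 'moment': array([ 0.0338,  0.0072, -0.0074]), 'opening': 1.0014515767589645}
0.017
scene {'vfov': 42.3087495117932, 'cx': 325.3665881408492, 'cy': 206.35245056565927, 'world_from_camera': array([[-0.7339,  0.5528, -0.3948,  1.1141],
       [ 0.6793,  0.5968, -0.427 ,  0.521 ],
       [-0.0004, -0.5816, -0.8135,  1.1218],
       [ 0.    ,  0.    ,  0.    ,  1.    ]])}
top {'vfov': 57.228712333887046, 'cx': 322.7539928790946, 'cy': 202.9498930427662, 'world_from_camera': array([[ 0.0147, -0.9918,  0.1269,  0.4654],
       [-0.9999, -0.0148,  0.0001, -0.0086],
       [ 0.0018, -0.1269, -0.9919,  1.1778],
       [ 0.    ,  0.    ,  0.    ,  1.    ]])}
wrist {'vfov': 62.72247803629823, 'cx': 315.95550945760556, 'cy': 200.07261801757116, 'hand_eye': array([[ 0.0004, -0.9679, -0.2515,  0.0682],
       [ 1.    ,  0.0003,  0.0007, -0.    ],
       [-0.0006, -0.2515,  0.9679, -0.1461],
       [ 0.    ,  0.    ,  0.    ,  1.    ]])}
```

View pics/scene0.png

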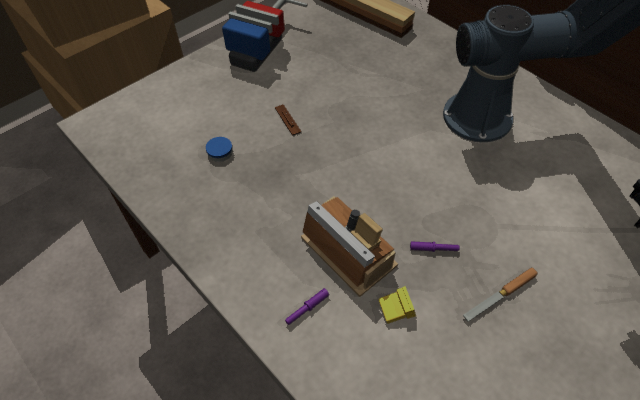

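View pics/top0.png

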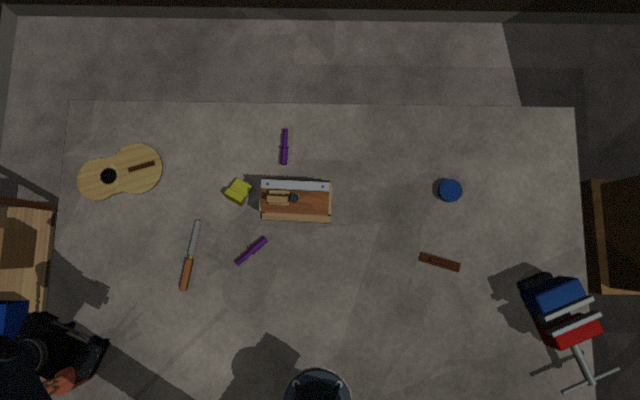

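```bash
cat > h.py <<'E'
import numpy as np, cv2
from rig import bot, optics
np.set_printoptions(precision=4,suppress=True)
def ray(n,u,v,st=None):
    p=optics.camera_params(n);f=200/np.tan(np.radians(p["vfov"]/2))
    d=np.array([(u-p["cx"])/f,(v-p["cy"])/f,1])
    if n=="wrist":
        T=np.eye(4);T[:3,:3]=st["tcp_rot"];T[:3,3]=st["position"];W=T@p["hand_eye"]
    else: W=p["world_from_camera"]
    return W[:3,3],W[:3,:3]@d
def onz(n,u,v,z,st=None):
    o,d=ray(n,u,v,st);return o+d*(z-o[2])/d[2]
def tri(rays):
    A=0;b=0
    for o,d in rays:
        d=d/np.linalg.norm(d);P=np.eye(3)-np.outer(d,d);A=A+P;b=b+P@o
    x=np.linalg.solve(A,b);return x,[np.linalg.norm((np.eye(3)-np.outer(d,d)/(d@d))@(x-o)) for o,d in rays]
E
python3 - <<'E'
from h import *
a=cv2.imread("pics/top0.png")[165:235,220:345];b=cv2.imread("pics/scene0.png")[190:325,290:425]
a=cv2.resize(a,None,fx=4.4,fy=4.4,interpolation=cv2.INTER_CUBIC);b=cv2.resize(b,None,fx=2,fy=2)
a=cv2.resize(a,(550,308));b=cv2.resize(b,(270,270))
c=np.zeros((580,550,3),np.uint8);c[:308]=a;c[308:578,:270]=b
cv2.imwrite("pics/c.png",cv2.convertScaleAbs(c,alpha=1.5))
print(onz("top",294,198,.157),onz("top",278,198,.165),onz("scene",355,212,.157))
E
```

```text
[0.6089 0.0725 0.157 ] [0.6071 0.1165 0.165 ] [0.607 0.072 0.157]
```

View pics/c.png

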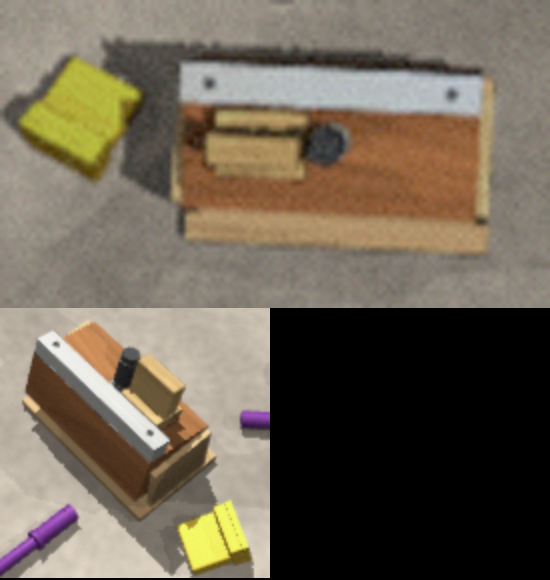

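The scene view shows the handle top at about (355,212). The top view shows the gauge at (294,198), the cork sander to its left at (278,198), and the yellow look-alike at (237,191). Both views give the same gauge position, so I'll move in for a closer look.

{"fn": "move_arm", "kwargs": {"series": [[-0.06,-0.03,-0.02,0.15,0.087],[-0.11,-0.06,-0.04,0.3,0.087],[-0.16,-0.09,-0.05,0.45,0.087],[-0.215,-0.117,-0.05,0.6,0.087],[-0.265,-0.145,-0.05,0.75,0.087]]}}

```text
time_s: 0.78
position: [0.4342, 0.334, 0.2892]
tcp_rot: [[-0.398, 0.918, -0.0], [0.918, 0.398, -0.001], [-0.001, -0.001, -1.0]]
force: [0.6, 0.6, -0.5]
opening: 0.995
```

```bash
cat >> h.py <<'E'
def go(p,yaw,st=None):
    "shift in tool axes and roll to bring TCP to p with tool y at world yaw (deg)"
    st=st or bot.read_state();R=st["tcp_rot"];cur=np.degrees(np.arctan2(R[1,1],R[0,1]))
    r=-(yaw-cur);r=(r+180)%360-180
    print("t",st["time_s"],"pos",st["position"],"yaw %.1f"%cur,"F",st["force"],"open",st["opening"])
    print("shift",R.T@(np.array(p)-st["position"]),"roll %.3f"%np.radians(r))
E
python3 -c "
from h import *
go([.606,.117,.29],-1.8)"
```

```text
t 0.775 pos [0.4342 0.334  0.2892] yaw 23.4 F [ 0.5858  0.647  -0.4548] open 0.9954745426460135
shift [-0.2674  0.0714 -0.0006] roll 0.440
```

{"fn": "move_arm", "kwargs": {"series": [[-0.054,0.014,0,0.1,0.087],[-0.108,0.028,0,0.2,0.087],[-0.162,0.042,0,0.3,0.087],[-0.216,0.057,0,0.4,0.087],[-0.267,0.071,0,0.44,0.087]]}}

```text
time_s: 1.4
position: [0.6064, 0.1155, 0.2891]
tcp_rot: [[0.033, 0.999, -0.001], [0.999, -0.033, -0.001], [-0.001, -0.001, -1.0]]
force: [0.4, 0.6, -0.4]
opening: 0.997
```

```bash
python3 -c "
from h import *
import pickle
s=bot.read_state();pickle.dump(s,open('w1.pkl','wb'));im=optics.capture('wrist');cv2.imwrite('pics/w1.png',im[:,:,::-1])
go([.606,.117,.29],-1.8,s);print(s['tcp_rot'])"
```

```text
t 1.4 pos [0.6064 0.1155 0.2891] yaw -1.9 F [ 0.3772  0.6167 -0.424 ] open 0.9966650589854532
shift [ 0.0015 -0.0004 -0.0009] roll -0.002
[[ 0.0332  0.9994 -0.0007]
 [ 0.9994 -0.0332 -0.0009]
 [-0.0009 -0.0006 -1.    ]]
```

View pics/w1.png

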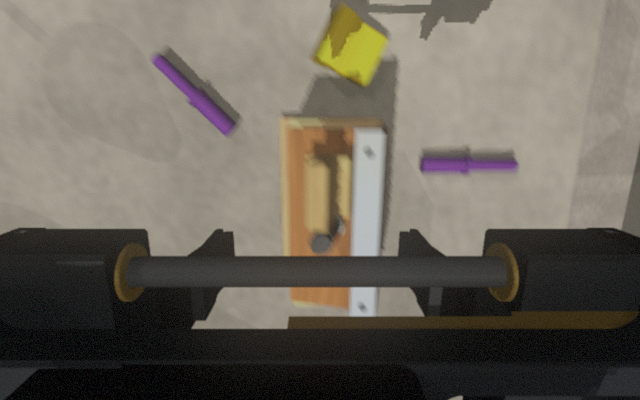

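```bash
python3 -c "
from h import *
a=cv2.imread('pics/w1.png')[110:260,270:400]
cv2.imwrite('pics/w1c.png',cv2.convertScaleAbs(cv2.resize(a,None,fx=4,fy=4,interpolation=cv2.INTER_CUBIC),alpha=1.5))"
```

```text
(no output)
```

View pics/w1c.png

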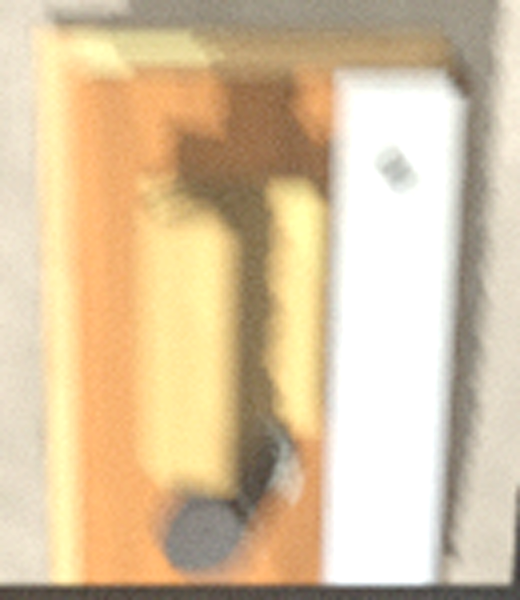

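```bash
python3 -c "
from h import *
import pickle
s=pickle.load(open('w1.pkl','rb'))
w=lambda u,v,z:onz('wrist',u,v,z,s)
for u,v,z in [(304.5,195,.1646),(329.5,195,.1694),(317,156,.167),(317,232,.167),(320.5,243,.158),(353,135,.129),(350.7,252.5,.129),(386.5,135,.1354),(380,252.5,.1354)]: print(u,v,w(u,v,z))
print(tri([ray('wrist',320.5,243,s),ray('scene',355,212),ray('top',294.2,197.8)]))
"
```

```text
304.5 195 [0.597  0.1183 0.1646]
329.5 195 [0.618  0.1188 0.1694]
317 156 [0.6086 0.1513 0.167 ]
317 232 [0.6065 0.0856 0.167 ]
320.5 243 [0.6093 0.0717 0.158 ]
353 135 [0.6421 0.1648 0.129 ]
350.7 252.5 [0.6393 0.0487 0.129 ]
386.5 135 [0.6715 0.1642 0.1354]
380 252.5 [0.6675 0.0506 0.1354]
(array([0.6089, 0.0724, 0.1595]), [np.float64(0.0003848305052085964), np.float64(0.0009391687509813588), np.float64(0.0006604430584085386)])
```

The crop shows the ridge top at u 304–330, v 156–232, with the handle top at (320.5,243). The gauge agrees across three views to within 1 mm, so I'll descend on the ridge.

{"fn": "move_arm", "kwargs": {"series": [[0.0025,0.0045,0.045,0,0.06],[0.0025,0.0045,0.09,0,0.055],[0.0025,0.0045,0.12,0,0.055],[0.0025,0.0045,0.136,0,0.055],[0.0025,0.0045,0.136,0,0.05]]}}

```text
time_s: 2.08
position: [0.6162, 0.1112, 0.1521]
tcp_rot: [[0.038, 0.999, 0.003], [0.999, -0.038, -0.006], [-0.006, 0.003, -1.0]]
force: [-0.1, 0.3, 0.6]
opening: 0.61
```

{"fn": "move_arm", "kwargs": {"series": [[0,0,0,0,0.035],[0,0,0,0,0.028],[0,0,0,0,0.022],[0,0,0,0,0.018],[0,0,0,0,0.014]]}}

```text
time_s: 2.7
position: [0.6173, 0.1112, 0.153]
tcp_rot: [[0.038, 0.999, 0.006], [0.999, -0.038, -0.006], [-0.006, 0.006, -1.0]]
force: [0.5, 0.4, 2.7]
opening: 0.232
```

{"fn": "move_arm", "kwargs": {"series": [[0,0,-0.003,0,0.01],[0,0,-0.008,0,0.01],[0,0,-0.015,0,0.01],[0,0,-0.025,0,0.01],[0,0,-0.035,0,0.01]]}}

```text
time_s: 3.32
position: [0.6173, 0.1114, 0.1889]
tcp_rot: [[0.038, 0.999, 0.007], [0.999, -0.038, -0.006], [-0.006, 0.007, -1.0]]
force: [-0.3, -0.2, -1.0]
opening: 0.226
```

```bash
python3 -c "
from h import *
im=optics.capture('scene');a=im[150:290,270:450,::-1]
b=optics.capture('wrist')[100:290,240:420,::-1]
c=np.zeros((570,720,3),np.uint8);c[:420,:540]=cv2.resize(a,None,fx=3,fy=3);c[380:570,540:]=b
cv2.imwrite('pics/l1.png',cv2.convertScaleAbs(c,alpha=1.3))
go([.46,.03,.2],-1.8)"
```

```text
t 3.425 pos [0.6184 0.1114 0.19  ] yaw -2.2 F [ 0.9809  0.6137 -1.6327] open 0.22606262256353093
shift [-0.0874 -0.155  -0.0111] roll -0.007
```

View pics/l1.png

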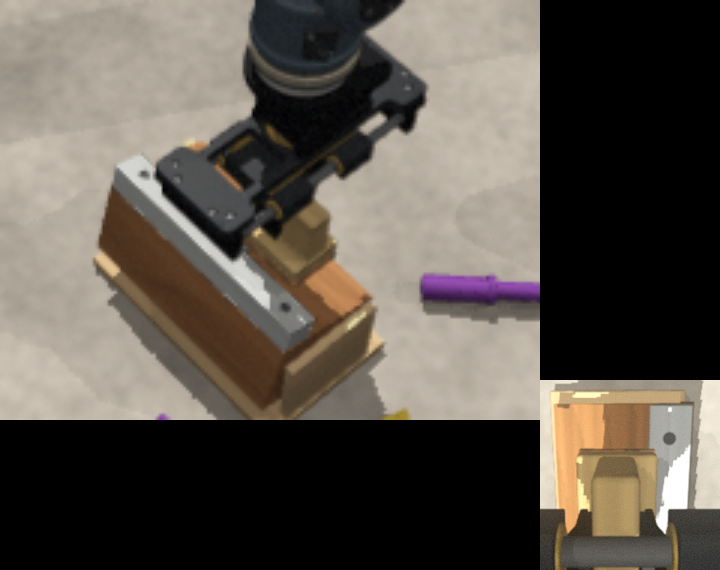

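{"fn": "move_arm", "kwargs": {"series": [[0,0,-0.05,0,0.01],[-0.01,-0.05,-0.05,0,0.01],[-0.035,-0.1,-0.05,0,0.01],[-0.06,-0.14,-0.05,0,0.01],[-0.085,-0.168,-0.05,0,0.01]]}}

```text
time_s: 4.05
position: [0.4446, 0.0329, 0.2389]
tcp_rot: [[0.037, 0.999, 0.01], [0.999, -0.037, -0.006], [-0.006, 0.01, -1.0]]
force: [0.2, -0.1, -1.2]
opening: 0.226
```

```bash
python3 -c "
from h import *
go([.45,.03,.06],-1.8)
s=bot.read_state();print(s['tcp_rot'],s['joint_positions'])
im=optics.capture('scene')[100:290,270:480,::-1]
cv2.imwrite('pics/l2.png',cv2.convertScaleAbs(cv2.resize(im,None,fx=3,fy=3),alpha=1.3))"
```

```text
t 4.05 pos [0.4446 0.0329 0.2389] yaw -2.1 F [ 0.1539 -0.0991 -1.2298] open 0.22557059057845216
shift [-0.0017  0.0037  0.1789] roll -0.006
[[ 0.0373  0.9993  0.0098]
 [ 0.9993 -0.0372 -0.0061]
 [-0.0057  0.01   -0.9999]] [-10.0196  16.316  107.1537  -0.2985  55.9196  -7.7183]
```

View pics/l2.png

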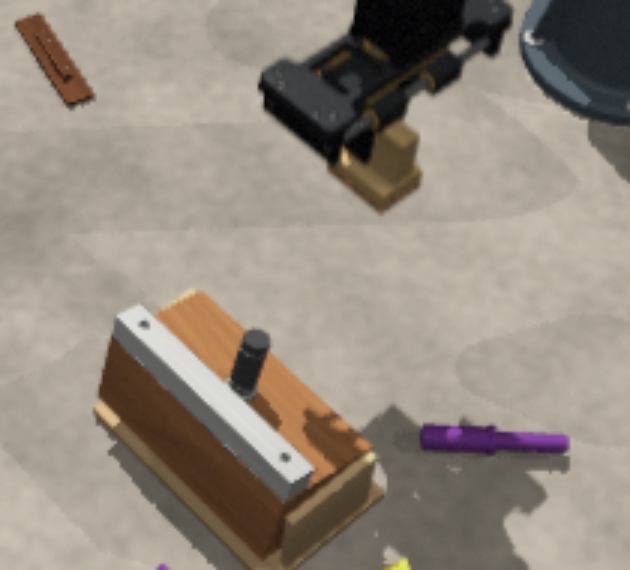

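{"fn": "move_arm", "kwargs": {"series": [[0,0,0.05,0,0.01],[0,0,0.1,0,0.01],[0,0,0.14,0,0.01],[0,0,0.16,0,0.01],[0,0,0.165,0,0.01]]}}

```text
time_s: 4.72
position: [0.4409, 0.0302, 0.0723]
tcp_rot: [[0.038, 0.999, 0.002], [0.999, -0.038, -0.007], [-0.007, 0.002, -1.0]]
force: [-0.1, -0.0, -1.7]
opening: 0.229
```

```bash
python3 -c "
from h import *
go([.45,.03,.06],-1.8)
im=optics.capture('scene')[110:190,340:480,::-1]
cv2.imwrite('pics/l3.png',cv2.convertScaleAbs(cv2.resize(im,None,fx=5,fy=5),alpha=1.3))"
```

```text
t 4.725 pos [0.4409 0.0302 0.0723] yaw -2.2 F [-0.1413 -0.045  -1.6927] open 0.2294173191568285
shift [0.0003 0.009  0.0123] roll -0.006
```

View pics/l3.png

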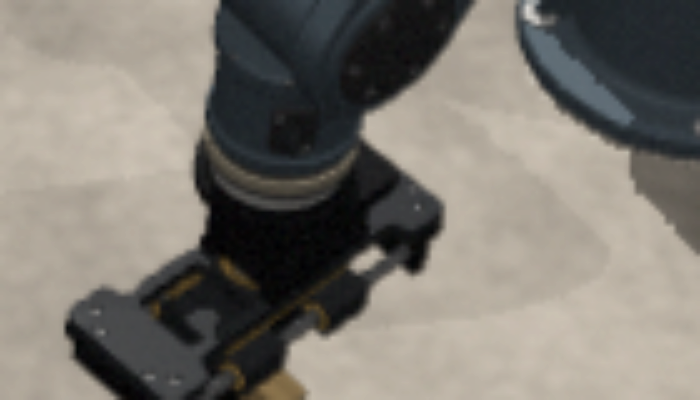

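{"fn": "move_arm", "kwargs": {"series": [[0,0,0.003,0,0.01],[0,0,0.005,0,0.01],[0,0,0.007,0,0.01],[0,0,0.009,0,0.01]]}}

```text
time_s: 5.28
position: [0.4414, 0.0301, 0.0638]
tcp_rot: [[0.038, 0.999, 0.003], [0.999, -0.038, -0.007], [-0.007, 0.003, -1.0]]
force: [0.4, 0.5, -0.9]
opening: 0.226
```

{"fn": "move_arm", "kwargs": {"series": [[0,0,0.003,0,0.01],[0,0,0.004,0,0.01]]}}

```text
time_s: 5.52
position: [0.4413, 0.03, 0.0596]
tcp_rot: [[0.038, 0.999, 0.003], [0.999, -0.038, -0.007], [-0.007, 0.003, -1.0]]
force: [0.2, 0.6, -1.7]
opening: 0.225
```

{"fn": "move_arm", "kwargs": {"series": [[0,0,0.001,0,0.01],[0,0,0.003,0,0.01]]}}

```text
time_s: 5.78
position: [0.4414, 0.03, 0.0566]
tcp_rot: [[0.038, 0.999, 0.003], [0.999, -0.038, -0.007], [-0.007, 0.003, -1.0]]
force: [0.5, -0.2, -1.2]
opening: 0.227
```

{"fn": "move_arm", "kwargs": {"series": [[0,0,0.001,0,0.01],[0,0,0.0025,0,0.01]]}}

```text
time_s: 6.02
position: [0.4415, 0.0299, 0.054]
tcp_rot: [[0.038, 0.999, 0.003], [0.999, -0.038, -0.007], [-0.007, 0.003, -1.0]]
force: [0.5, -1.0, -0.4]
opening: 0.228
```

{"fn": "move_arm", "kwargs": {"series": [[0,0,0.001,0,0.01],[0,0,0.002,0,0.01]]}}

```text
time_s: 6.28
position: [0.4415, 0.0299, 0.0519]
tcp_rot: [[0.038, 0.999, 0.003], [0.999, -0.038, -0.007], [-0.007, 0.003, -1.0]]
force: [-0.8, -0.0, -2.0]
opening: 0.228
```

{"fn": "move_arm", "kwargs": {"series": [[0,0,0.001,0,0.01],[0,0,0.002,0,0.01]]}}

```text
time_s: 6.52
position: [0.4415, 0.0299, 0.0498]
tcp_rot: [[0.038, 0.999, 0.003], [0.999, -0.038, -0.007], [-0.007, 0.003, -1.0]]
force: [-0.2, 0.5, -1.1]
opening: 0.223
```

{"fn": "move_arm", "kwargs": {"series": [[0,0,0.001,0,0.01],[0,0,0.002,0,0.01]]}}

```text
time_s: 6.78
position: [0.4419, 0.0299, 0.0488]
tcp_rot: [[0.038, 0.999, 0.004], [0.999, -0.038, -0.008], [-0.008, 0.005, -1.0]]
force: [-0.5, 1.2, 16.7]
opening: 0.228
```

{"fn": "move_arm", "kwargs": {"series": [[0,0,-0.0005,0,0.01],[0,0,-0.0005,0,0.024],[0,0,-0.0005,0,0.032],[0,0,-0.0005,0,0.04],[0,0,-0.0005,0,0.045]]}}

```text
time_s: 7.4
position: [0.4419, 0.0299, 0.0492]
tcp_rot: [[0.038, 0.999, 0.004], [0.999, -0.038, -0.008], [-0.007, 0.005, -1.0]]
force: [0.2, -0.5, -0.5]
opening: 0.475
```

{"fn": "move_arm", "kwargs": {"series": [[0,0,-0.01,0,0.05],[0,0,-0.04,0,0.05],[0,0,-0.09,0,0.05],[0,0,-0.14,0,0.05],[0,0,-0.19,0,0.05]]}}

```text
time_s: 8.02
position: [0.4405, 0.0315, 0.2415]
tcp_rot: [[0.038, 0.999, 0.005], [0.999, -0.038, -0.008], [-0.007, 0.005, -1.0]]
force: [1.0, -0.9, -0.4]
opening: 0.572
```

```bash
python3 -c "
from h import *
print(bot.read_state()['tcp_rot'])
go([.612,.072,.24],88.2)
im=optics.capture('scene')[90:290,270:480,::-1];cv2.imwrite('pics/l4.png',cv2.convertScaleAbs(cv2.resize(im,None,fx=2.8,fy=2.8),alpha=1.3))"
```

```text
[[ 0.0377  0.9993  0.0048]
 [ 0.9993 -0.0376 -0.0077]
 [-0.0075  0.0051 -1.    ]]
t 8.025 pos [0.4405 0.0315 0.2415] yaw -2.2 F [ 1.0152 -0.8652 -0.4106] open 0.571504274778061
shift [0.047  0.1699 0.002 ] roll -1.577
```

{"fn": "move_arm", "kwargs": {"series": [[0.01,0.034,-0.02,-0.17,0.06],[0.02,0.068,-0.04,-0.34,0.06],[0.03,0.102,-0.05,-0.51,0.06],[0.04,0.136,-0.05,-0.68,0.06],[0.047,0.165,-0.05,-0.85,0.06]]}}

```text
time_s: 8.7
position: [0.6107, 0.073, 0.3]
tcp_rot: [[-0.73, 0.683, 0.017], [0.683, 0.73, -0.01], [-0.019, 0.005, -1.0]]
force: [-0.0, -0.1, 1.4]
opening: 0.688
```

View pics/l4.png

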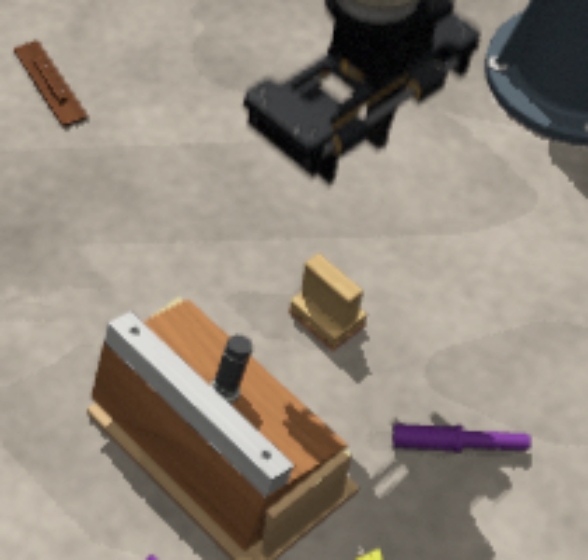

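```bash
python3 -c "
from h import *
go([.612,.072,.26],88.2)"
```

```text
t 8.7 pos [0.6107 0.073  0.3   ] yaw 46.9 F [-0.0033 -0.1091  1.3946] open 0.6883909364252528
shift [-0.0009  0.      0.04  ] roll -0.720
```

The sander is standing on the bench at (328,300) in the crop, clear of the jig. Next I'll finish the turn and take a close look at the gauge.

{"fn": "move_arm", "kwargs": {"series": [[0,0,0.01,-0.18,0.06],[0,0,0.02,-0.36,0.06],[0,0,0.03,-0.54,0.06],[0,0,0.04,-0.72,0.06],[0,0,0.04,-0.72,0.06]]}}

```text
time_s: 9.32
position: [0.6103, 0.0726, 0.2593]
tcp_rot: [[-0.999, 0.034, 0.015], [0.034, 0.999, -0.01], [-0.015, -0.009, -1.0]]
force: [-0.1, 0.7, 0.8]
opening: 0.688
```

```bash
python3 -c "
from h import *
import pickle
s=bot.read_state();pickle.dump(s,open('w2.pkl','wb'));im=optics.capture('wrist')[:,:,::-1];cv2.imwrite('pics/w2.png',cv2.convertScaleAbs(im,alpha=1.4));
go([.6138,.072,.137],88.2,s);print(s['tcp_rot'])"
```

```text
t 9.325 pos [0.6103 0.0726 0.2593] yaw 88.0 F [-0.0666  0.7046  0.7875] open 0.6878767068943165
shift [-0.0017  0.0006  0.1223] roll -0.003
[[-0.9993  0.034   0.0148]
 [ 0.0339  0.9994 -0.0095]
 [-0.0151 -0.009  -0.9998]]
```

View pics/w2.png

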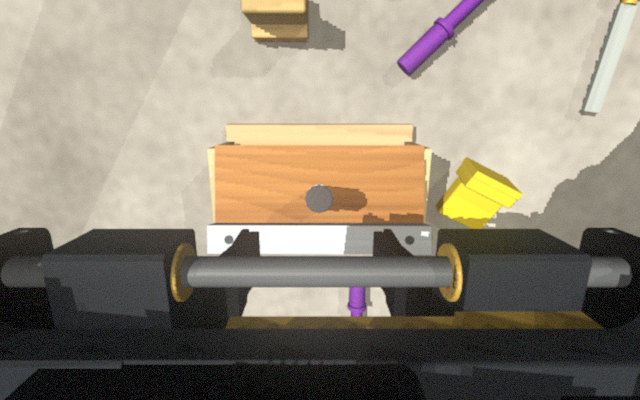

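The handle top is at about (319,198), roughly midway between the jaws. The sander is at the top, around (275,20). One more check on the position before gripping.

```bash
python3 -c "
from h import *
import pickle
s=pickle.load(open('w2.pkl','rb'))
p=onz('wrist',319,197.5,.158,s);print(p)
im=cv2.imread('pics/w2.png').astype(int)[180:216,300:340];m=(im.max(2)-im.min(2)<25)&(im.max(2)<150)
m=m.astype(np.uint8);n,l,st,c=cv2.connectedComponentsWithStats(m);print(st[1:],c[1:]+[300,180])
x,e=tri([ray('wrist',319,197.5,s),ray('wrist',320.5,243,pickle.load(open('w1.pkl','rb'))),ray('scene',355,212)]);print(x,e)
# tool-axis offset compensated descend
go(p+np.array([.0048,0,-.021]),88.2,s)
print('draw 30 in tool axes',s['tcp_rot'].T@np.array([-.2419*np.cos(np.radians(1.8)),.0076,.9703])*.03)
"
```

```text
[0.6059 0.0743 0.158 ]
[[  6   5  26  27 541]] [[318.7579 198.3105]]
[0.6076 0.0729 0.1585] [np.float64(0.0022227641048846863), np.float64(0.001918631894879297), np.float64(0.00031707153533804585)]
t 9.325 pos [0.6103 0.0726 0.2593] yaw 88.0 F [-0.0666  0.7046  0.7875] open 0.6878767068943165
shift [0.0015 0.0027 0.1222] roll -0.003
draw 30 in tool axes [ 0.0068 -0.0003 -0.0292]
```

{"fn": "move_arm", "kwargs": {"series": [[0,0.002,0.03,0,0.06],[0,0.002,0.055,0,0.06],[0,0.002,0.072,0,0.06],[0,0.002,0.074,0,0.06]]}}

```text
time_s: 9.88
position: [0.6116, 0.0739, 0.1851]
tcp_rot: [[-0.999, 0.036, 0.014], [0.036, 0.999, -0.01], [-0.015, -0.009, -1.0]]
force: [-0.2, 0.3, 0.5]
opening: 0.688
```

```bash
python3 -c "
from h import *
go([.612,.0735,.137],88.2)
print(bot.read_state()['tcp_rot'])"
```

```text
t 9.875 pos [0.6116 0.0739 0.1851] yaw 87.9 F [-0.2421  0.2621  0.4929] open 0.687587284237353
shift [0.0003 0.     0.0481] roll -0.005
[[-0.9992  0.0362  0.0144]
 [ 0.0361  0.9993 -0.0095]
 [-0.0147 -0.009  -0.9999]]
```

{"fn": "move_arm", "kwargs": {"series": [[0,0,0.02,0,0.06],[0,0,0.038,0,0.06],[0,0,0.048,0,0.055],[0,0,0.048,0,0.05],[0,0,0.048,0,0.045]]}}

```text
time_s: 10.5
position: [0.6128, 0.0735, 0.1376]
tcp_rot: [[-0.999, 0.036, 0.016], [0.036, 0.999, -0.01], [-0.016, -0.009, -1.0]]
force: [0.2, 0.2, 0.3]
opening: 0.551
```

{"fn": "move_arm", "kwargs": {"series": [[0,0,0,0,0.037],[0,0,0,0,0.032],[0,0,0,0,0.029],[0,0,0,0,0.027],[0,0,0,0,0.025]]}}

```text
time_s: 11.12
position: [0.6128, 0.0734, 0.1377]
tcp_rot: [[-0.999, 0.036, 0.016], [0.036, 0.999, -0.01], [-0.016, -0.009, -1.0]]
force: [0.2, 0.7, 0.0]
opening: 0.3
```

{"fn": "move_arm", "kwargs": {"series": [[0,0,0,0,0.023],[0,0,0,0,0.021],[0,0,0,0,0.018]]}}

```text
time_s: 11.5
position: [0.6127, 0.0737, 0.1376]
tcp_rot: [[-0.999, 0.036, 0.015], [0.036, 0.999, -0.009], [-0.016, -0.008, -1.0]]
force: [0.4, 1.7, -0.6]
opening: 0.241
```

{"fn": "move_arm", "kwargs": {"series": [[0,0,0,0,0.01],[0,0,0,0,0.01]]}}

```text
time_s: 11.75
position: [0.6127, 0.0738, 0.1376]
tcp_rot: [[-0.999, 0.036, 0.015], [0.036, 0.999, -0.009], [-0.016, -0.008, -1.0]]
force: [-0.3, -0.3, 0.2]
opening: 0.247
```

{"fn": "move_arm", "kwargs": {"series": [[0.0004,0,-0.0019,0,0.01],[0.0009,0,-0.0039,0,0.01],[0.0014,0,-0.0058,0,0.01],[0.0018,-0.0001,-0.0078,0,0.01],[0.0023,-0.0001,-0.0097,0,0.01]]}}

```text
time_s: 12.38
position: [0.6101, 0.0738, 0.1474]
tcp_rot: [[-0.999, 0.036, 0.015], [0.036, 0.999, -0.009], [-0.016, -0.009, -1.0]]
force: [0.4, 0.8, -2.1]
opening: 0.244
```

{"fn": "move_arm", "kwargs": {"series": [[0.0004,0,-0.0019,0,0.01],[0.0009,0,-0.0039,0,0.01],[0.0014,0,-0.0058,0,0.01],[0.0018,-0.0001,-0.0078,0,0.01],[0.0023,-0.0001,-0.0097,0,0.01]]}}

```text
time_s: 13.0
position: [0.6077, 0.0738, 0.1572]
tcp_rot: [[-0.999, 0.036, 0.015], [0.036, 0.999, -0.009], [-0.016, -0.009, -1.0]]
force: [-0.2, -0.1, -1.0]
opening: 0.246
```

```bash
python3 -c "
from h import *
s=bot.read_state();d=s['position']-[.6127,.0738,.1376];a=np.array([-.2418,.0076,.9703]);print(d,d@a,d-a*(d@a),s['force'],s['moment'])
go(np.array([.6127,.0738,.1376])+a*.03,88.0)
im=optics.capture('scene')[130:290,270:450,::-1];cv2.imwrite('pics/g1.png',cv2.convertScaleAbs(cv2.resize(im,None,fx=3.5,fy=3.5),alpha=1.3))"
```

```text
[-0.005   0.      0.0196] 0.020246992012027808 [-0.0001 -0.0001 -0.    ] [-0.1626 -0.0658 -0.9964] [0.0636 0.0595 0.0462]
t 13.0 pos [0.6077 0.0738 0.1572] yaw 87.9 F [-0.1626 -0.0658 -0.9964] open 0.24626718570960707
shift [ 0.0021  0.     -0.0095] roll -0.001
```

View pics/g1.png

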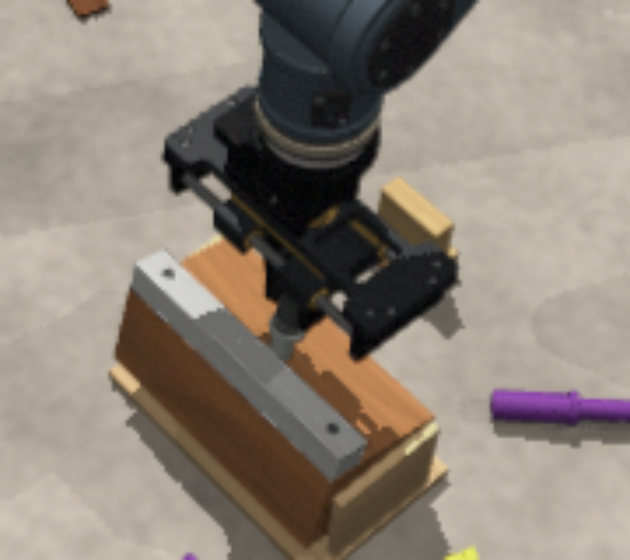

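The collar has risen off the face, with shank showing below it at (286,345). The sander is still standing, and the forces are near zero. I'll draw the last 10 mm.

{"fn": "move_arm", "kwargs": {"series": [[0.0005,0,-0.0024,0,0.01],[0.001,0,-0.0048,0,0.01],[0.0015,0,-0.0072,0,0.01],[0.0021,0,-0.0095,0,0.01],[0.0021,0,-0.0095,0,0.01]]}}

```text
time_s: 13.68
position: [0.6056, 0.074, 0.1672]
tcp_rot: [[-0.999, 0.036, 0.016], [0.036, 0.999, -0.009], [-0.016, -0.009, -1.0]]
force: [0.3, -0.3, -2.0]
opening: 0.244
```

{"fn": "move_arm", "kwargs": {"series": [[0,0,0,0,0.01],[0,0,0,0,0.01],[0,0,0,0,0.01],[0,0,0,0,0.01]]}}

```text
time_s: 14.18
position: [0.6055, 0.074, 0.1671]
tcp_rot: [[-0.999, 0.036, 0.016], [0.036, 0.999, -0.009], [-0.016, -0.009, -1.0]]
force: [1.1, 0.2, -2.1]
opening: 0.245
```

```bash
python3 -c "
from h import *
s=bot.read_state();d=s['position']-[.6127,.0738,.1376];a=np.array([-.2418,.0076,.9703]);print(d,d@a,d-a*(d@a),s['force'],s['qvel'],s['opening'])
c=np.zeros((560,630,3),np.uint8);im=optics.capture('scene')[130:290,270:450,::-1];cv2.imwrite('pics/g2.png',cv2.convertScaleAbs(cv2.resize(im,None,fx=3.5,fy=3.5),alpha=1.3))"
```

```text
[-0.0072  0.0002  0.0295] 0.030359892167797227 [ 0.0002 -0.      0.    ] [ 1.0737  0.1617 -2.0545] [-0.0023  0.0695 -0.0316  0.0322  0.04   -0.0959] 0.24477124756766944
```

View pics/g2.png

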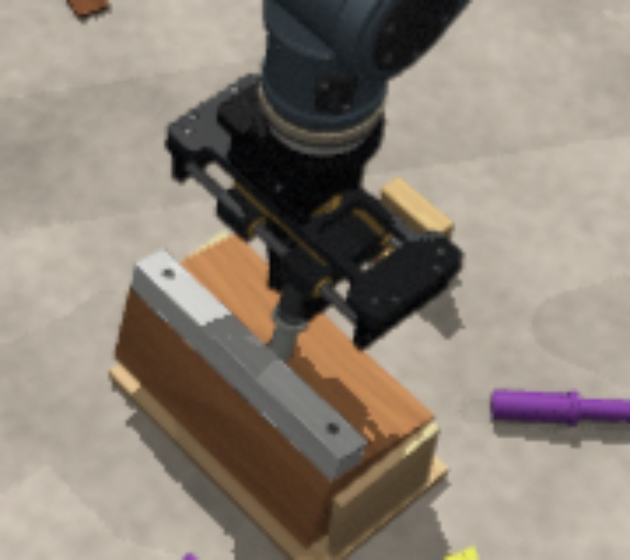

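```bash
python3 -c "
from h import *
p=optics.camera_params('scene');f=200/np.tan(np.radians(p['vfov']/2));W=np.linalg.inv(p['world_from_camera'])
for h in (0,20,26,30,33,36,60):
    q=np.array([.6225,.0725,.1])+np.array([-.2418,.0076,.9703])*h/1000;c=W[:3,:3]@q+W[:3,3];u,v=p['cx']+f*c[0]/c[2],p['cy']+f*c[1]/c[2];print(h,u,v,'crop',(u-270)*3.5,(v-130)*3.5)"
```

```text
0 349.35521850023525 229.6613445310976 crop 277.7432647508234 348.8147058588416
20 351.1991005023318 223.97257072630768 crop 284.19685175816136 328.90399754207687
26 351.76062868462947 222.24013513093135 crop 286.16220039620316 322.84047295825974
30 352.1371628137319 221.07844610321072 crop 287.4800698480616 318.77456136123755
33 352.420717660041 220.203618223731 crop 288.4725118101436 315.71266378305853
36 352.7052676500077 219.32572011135994 crop 289.46843677502704 312.6400203897598
60 355.0181303392865 212.19003970128804 crop 297.56345618750265 287.66513895450817
```

```bash
python3 -c "
from rig import hand_in
print(hand_in())"
```

```text
the job is handed in; nothing more can be done
None
```

The job is done and handed in at about 14.2 s of the 50 s allowed; handing in gives no verdict, so the result rests on the checks below.

**Sanding block:** I lifted it off the jig by its ridge. I lowered it until the wrist felt about 17 N of contact, released it, and left it standing on its cork sole near (0.44, 0.03), clear of the jig. The later pictures show it still upright.

**Plug gauge:** I gripped the handle and drew it straight along the leaning bore by 30.4 mm, as measured at the tool. It strayed at most 0.2 mm from the bore's axis. The wrist force stayed within about 2.5 N during the draw, so there was no sign of binding.

**Last checks:**
- The arm is still, with the gauge held at an opening of about 21 mm on the 22 mm handle.
- The collar appears where a 30 mm draw should put it, to within a few millimetres, so about 30 mm of shank is still in the bore.

**What was off:**
- The descent onto the sander ended 5–7 mm from its target, but the grip held.
- The last gauge sighting differed from the earlier ones by about 2–3 mm, so I gripped at a point in between.
- I viewed 11 pictures, one over the budget.
- I never moved near the tin, chisel or bridge blank, but I did not check their positions again at the end.

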